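# Set the hold-down arm of a checking fixture by the feel of its swing

### The arm

A 6-joint arm with a two-finger parallel gripper is mounted at the origin on the work surface. World frame = base frame: x ahead of the robot, y to its left, z up, the work surface at z = 0. Lengths are in m, angles in rad, forces in N, time in s.
With the tool pointing down it reaches from about 0.275 to 0.825 m from the base axis. Payload 5.2 kg.
Tool frame: the origin (TCP) lies at the very end of the fingers, on their centre line; the grasp point (between the pads) lies 19 mm behind it; z points along the fingers, y is the line along which they close (so a half turn about z gives the same grasp; the last joint's range is limited). The gripper opens to 93 mm and grips with 3 to 60 N. Pads are 15 mm wide; open, the fingers measure 128 mm over their backs; the gripper's body (75 mm by 188 mm) begins 65 mm behind the grasp point.
Start: joints at [-1.306, 0.259, 1.535, -0, 1.348, -0.203], TCP at [0.248, -0.491, 0.219] pointing down, gripper open.
Joint ranges: [-3.14, 3.14], [-0.91, 2.08], [0.19, 2.58], [-1.22, 4.36], [0.22, 2.71], [-3.12, 3.12]. Speed limits (rad/s): [2.57, 2.57, 3.14, 3.14, 3.14, 3.14].

### API

Orientations are given as [roll, pitch, yaw] about the fixed x, y, z axes, in that order (R = Rz(yaw) Ry(pitch) Rx(roll)).
In Python, from workcell import bot gives the robot as it stands. The module is installed in compiled form; this text tells all that it offers. Calls block until the motion is done:
- bot.goto(position, orientation): joint-space move of the TCP to a pose.
- bot.move_linear(position, max_speed=0.15, frame=None, until_force=None): straight line of the TCP; frame=None keeps the orientation; max_speed is the mean speed in m/s. With until_force (N) it stops when the force on the tool has changed by that much, and returns True; else False.
- bot.move_j(angles): joint-space move.
- bot.command_gripper(opening, strength=None): opening from 0.0 (shut) to 1.0 (fully open); strength is the grip in N (None keeps the last); returns when the fingers have stopped.
- bot.wait(seconds).
- bot.solve_ik(position, orientation): joint angles nearest the present ones, or None.
- bot.get_state(): the state.
- bot.grab_frame(name): name is "scene" or "side" or "wrist"; returns the picture (420x560x3 uint8, red, green, blue); there is no depth.
- bot.get_calibration(name): a dict with "fx", "fy", "cx", "cy" (pixels), "k1" (the pictures are not rectified: a ray, as slopes to the right and down, at radius r is drawn at 1 + k1 r^2 times it, then the intrinsics apply), "T" (4x4, takes a point from camera to world coordinates); the wrist camera has in their place "tool_from_camera" (4x4, takes a point from camera to tool coordinates, whose origin is the TCP and whose axes are the flange's). Camera axes: x right, y down, z forward; pixel columns grow to the right and rows downward; lengths in m; the calibration is good to about 2 mm. A picture is of the moment at which its call begins: read the wrist's pose just before it. get_calibration takes no time and is no camera call.
A pose or a line that the arm cannot do raises bot.IKError and nothing moves.
- bot.close_job(): hands the job in; it is judged then, once.
The state is a dict: "t": time; "qpos": joint angles; "joint_vel": joint speeds; "joint_efforts": joint torques, N m; "position": TCP position; "tcp_rot": TCP orientation; "contact_force": force on the tool from outside, world axes, zero at the start; "moment": the same for the moment, N m; "width": opening from 0.0 (shut) to 1.0 (fully open); "grasp_force": force on a finger pad.
Only numpy, scipy, OpenCV 4.12 (cv2) and the standard library are available. Lean on these libraries where they do the work, as an engineer would, in place of code of your own. Each camera call takes 0.05 s, during which the arm holds its last target. There are 200 camera calls.

### The job

The hinged hold-down arm of the checking fixture binds before it is down, because its black knob has been screwed in too far on the aluminium casting. Swing the arm down by its red grip until you feel the rubber foot bind on the casting, without forcing it; then unscrew the knob (anticlockwise from above) as far as needed for the arm to swing fully down onto its shoulder with an easy push, about 5 newtons at the grip as it arrives: neither forced nor slack. Leave the arm down with its foot bearing on the casting, the casting in its place between the pins, and the tools and the spare casting as they are.

Things in the scene. Friction and masses are not known exactly. Their poses are not given: they have to be found in the camera images.
- jig: the checking fixture, fixed to the bench. Origin on the bench under the knob; x along its steel plate (200 x 110 x 15 mm, spanning x -65 to +135, y -55 to +55 mm) towards the blue hinge post, z up. The post (54 mm wide in y) stands at x = +100 mm, 113 mm high; its shoulder, 88 mm high at x = 58 to 80 mm, is where the arm comes to rest
- hinge_pin (a point): the middle of the arm's hinge pin, which lies along the jig's y, 95 mm above the bench at jig x = +100 mm. The dark steel arm is 30 mm wide and 14 mm thick, with the hinge at one end, the knob and foot 100 mm from it and the grip 195 mm from it, all in the plane y = 0 of the jig
- grip (a point): the centre of the red grip, a revolving sleeve 22 mm thick and 64 mm long along the jig's y, in a fork whose 6 mm sides stand at y = -36 and +36 mm; the fork's root is 41 mm nearer the hinge. 195 mm from the hinge pin, on the arm's centre line: with the arm down at jig x = -95 mm, 95 mm above the bench. The sleeve turns freely, so a tool holding it need not tilt
- hold_arm (a joint): angle of the arm, rad: 0 = fully down, level, on its shoulder (a solid stop); grows as the grip swings up and over towards the post, to 1.2. A friction hinge: it stays where it is left. Within 0.3 rad of level its weight all but balances the friction: free push down at the grip 0 to 0.5 N (at 1 rad 2 to 3 N). As found, it binds somewhere between 0.03 and 0.07
- knob (a point): on the arm, the centre of the round black knob (45 mm across, 22 mm high, axis square to the arm): 100 mm from the hinge, 43 mm above the arm's centre line, 138 mm above the bench when the arm is down. Takes 0.15 N m; does not rise. Turned anticlockwise from above, it raises the foot 6 mm a turn, with the arm near level. Found 1.8 to 5 rad too tight
- nest: the grey block 90 x 70 x 20 mm on the fixture's plate under the knob that the casting lies on, with four dark pins round the casting that stand 9 mm above it. Fixed. Origin at the centre of its underside, 15 mm above the bench
- casting: the aluminium casting: a flange 78 x 60 x 12 mm with a round boss 52 mm across, 26 mm high in all; origin at the centre of its underside, 35 mm above the bench, between four pins with 0.5 mm play. The sprung rubber foot under the knob (6 N/mm) bears on its boss with about twice the push at the grip: 9 to 10 N with the arm down is right, under 5 is slack, over 14 marks the casting
- spare: a second casting of the same kind, lying on the bench beside the jig; leave alone. Origin at the centre of its underside
- wrench: a steel spanner, 160 mm, lying beside the jig; leave alone. Origin under its middle, x along it
- screwdriver: a screwdriver with an orange handle, 190 mm, lying beside the jig; leave alone. Origin under its middle, x along it
- drill: a green cordless drill standing on its battery, 201 mm high, 200 mm long; leave alone. Origin under the battery
- oil: a bottle of cutting oil, 56 mm in diameter, 170 mm high; leave alone. Origin under its centre
- caliper: a caliper, 200 mm, lying on the left; leave alone. Origin under its middle, x along it
- pliers: pliers with blue handles, 160 mm, lying on the right; leave alone. Origin under the joint, x along them
Not all that is in view belongs to the job. Leave any orange look-alike of the casting alone.

How it is judged:
On the way:
1. the arm is swung down until its foot is felt to bear on the casting (over 3 N there) while the arm is still above its shoulder (over 0.012 rad) (contact force between jig and casting above 3 N and value of joint hold_arm above 0.012 rad), for 0.05 s.
At the end, for the whole second after the job is handed in: the arm lies fully down on its shoulder (below 0.015 rad) and at rest, its foot bears on the casting with 5 to 14 N, and the casting is within 4 mm of where it stood, between its pins (value of joint hold_arm below 0.015 rad and contact force between jig and casting between 5 and 14 N and distance of casting from where it was at the start of the episode below 0.004 m and velocity of joint hold_arm between -0.05 and 0.05 rad/s); the robot touches nothing.
It fails at once if the foot presses on the casting with more than 14 N (the arm was forced: the casting is marked) (contact force between jig and casting above 14 N).
It fails at once if a bystander (spare casting, spanner, screwdriver, drill, oil bottle, caliper, pliers) is moved more than 20 mm (distance of any of spare, wrench, screwdriver, drill, oil, caliper, pliers from where it was at the start of the episode above 0.02 m).
It fails at once if the casting is shoved more than 8 mm out of its place (distance of casting from where it was at the start of the episode above 0.008 m).
It also fails if it takes over 72 s, if anything falls off the work surface, if the arm or the gripper's body presses on something with over 40 N, if the wrist force passes 120 N, or if a joint passes its speed limit or range.

## Working session

There is one attempt and no reset: what is moved stays moved. The work goes in short steps, each a Python script; the robot and the scene stay as the last script left them, time stands still between calls to the robot, and variables do not carry over. Pictures are saved under pics/ and viewed, at most 10 in all, crops included, and the job is handed in when it is done.

```bash
mkdir -p pics
python3 - <<'E'
from workcell import bot
import cv2,numpy as np
for n in("scene","side"):
    im=bot.grab_frame(n); cv2.imwrite(f"pics/{n}0.png",im[:,:,::-1]); c=bot.get_calibration(n); print(n,{k:np.round(v,4).tolist() for k,v in c.items()})
print(np.round(bot.get_calibration("wrist")["tool_from_camera"],3).tolist()); print(bot.get_state())
E
```

```text
scene {'fx': 391.1287, 'fy': 391.1287, 'cx': 276.8324, 'cy': 203.5062, 'k1': -0.0251, 'T': [[0.8425, 0.4008, -0.3599, 0.9188], [0.5385, -0.6413, 0.5465, -0.6198], [-0.0117, -0.6543, -0.7562, 0.9167], [0.0, 0.0, 0.0, 1.0]]}
side {'fx': 409.4138, 'fy': 409.4138, 'cx': 288.9814, 'cy': 206.3163, 'k1': 0.0252, 'T': [[-0.9099, 0.3063, -0.2797, 0.9084], [0.4145, 0.6967, -0.5855, 0.7812], [0.0155, -0.6487, -0.7609, 1.1327], [0.0, 0.0, 0.0, 1.0]]}
[[-0.001, -0.971, -0.241, 0.065], [1.0, -0.001, -0.0, -0.001], [0.0, -0.241, 0.971, -0.166], [0.0, 0.0, 0.0, 1.0]]
{'t': 0.1, 'qpos': array([-1.30581287e+00,  2.59297558e-01,  1.53592912e+00, -7.19842150e-06,
        1.34800436e+00, -2.02808672e-01]), 'joint_vel': array([ 0.00063102, -0.00232272, -0.00285308,  0.0001316 , -0.00063664,
        0.00101082]), 'joint_efforts': array([ 2.41025118e-03, -4.38215268e+01, -2.84640670e+01,  7.22893118e-02,
        3.61221924e-02, -4.52481299e-05]), 'position': array([ 0.24789203, -0.49043787,  0.21790394]), 'tcp_rot': array([-3.13998644e+00, -3.23130327e-04,  4.67793461e-01]), 'contact_force': array([-0.30572034,  0.51283136, -0.27939076]), 'moment': array([ 0.00580358, -0.03355966, -0.02108192]), 'grasp_force': 0.0, 'width': 1.0000867332509504}
```

View pics/scene0.png

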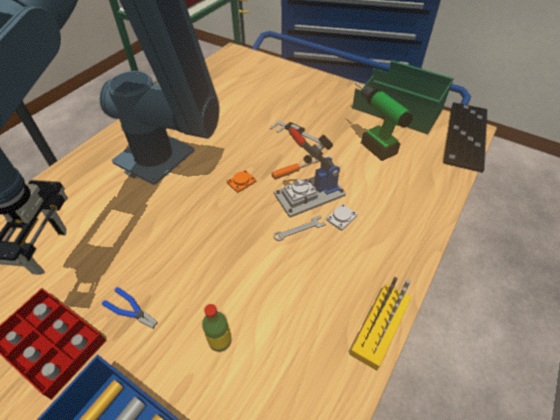

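View pics/side0.png

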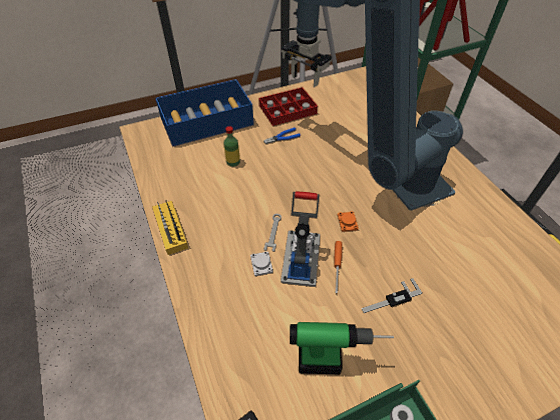

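The scene picture shows the jig around (310,185): blue post (328,178), raised arm with red grip (297,138), grey castings at (300,188) and (342,215), orange look-alike at (241,180). In the side picture the grip is at (306,196), the knob at (303,230) and the post at (300,268). I'll enlarge both.

Run:
```python
import cv2,numpy as np
a=cv2.imread("pics/scene0.png")[110:230,260:360]; b=cv2.imread("pics/side0.png")[182:302,250:350]
cv2.imwrite("pics/c1.png",np.hstack([cv2.resize(x,None,fx=4,fy=4,interpolation=cv2.INTER_CUBIC) for x in(a,b)]))
```

```text
(no output)
```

View pics/c1.png

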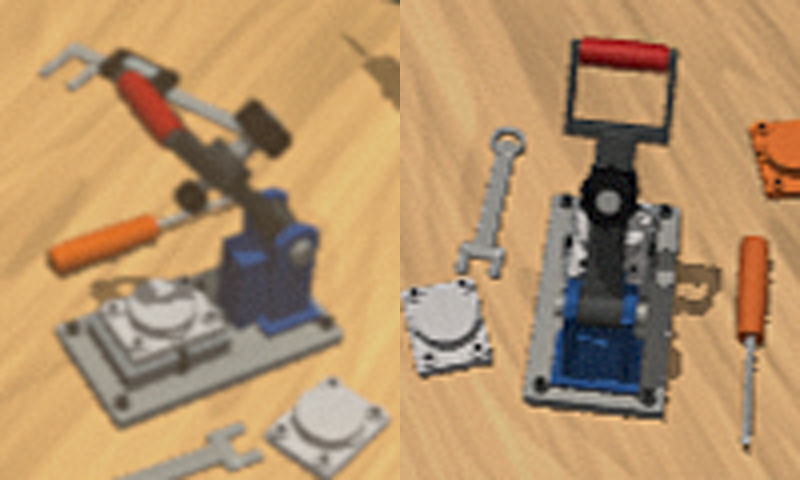

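The crop shows the jig: the casting in its nest (scene px 300,187) is the right one, between pins under the knob. The plain one at (342,215) is the spare, and the orange one at side px (347,221) is the look-alike. Next I'll compute the poses.

```bash
cat > h.py <<'E'
from workcell import bot
import cv2,numpy as np
def ray(n,uv):
    c=bot.get_calibration(n); d=np.array([(uv[0]-c["cx"])/c["fx"],(uv[1]-c["cy"])/c["fy"]]); u=d.copy()
    for _ in range(5): u=d/(1+c["k1"]*(u@u))
    T=np.array(c["T"]); r=T[:3,:3]@[*u,1]; return T[:3,3],r/np.linalg.norm(r)
def onz(n,uv,z):
    o,r=ray(n,uv); return o+r*(z-o[2])/r[2]
def tri(a,b):
    (o1,r1),(o2,r2)=ray("scene",a),ray("side",b)
    s=np.linalg.lstsq(np.c_[r1,-r2],o2-o1,rcond=None)[0]; p,q=o1+s[0]*r1,o2+s[1]*r2
    return (p+q)/2,np.linalg.norm(p-q)
def redblob(im,box):
    h=cv2.cvtColor(im,cv2.COLOR_RGB2HSV); m=((h[...,0]<6)|(h[...,0]>172))&(h[...,1]>150)&(h[...,2]>60)
    x0,y0,x1,y1=box; k=np.zeros_like(m); k[y0:y1,x0:x1]=m[y0:y1,x0:x1]
    ys,xs=np.nonzero(k); return np.array([xs.mean(),ys.mean()]),len(xs)
E
python3 - <<'E'
from h import *
np.set_printoptions(precision=4,suppress=True)
for n,l in(("scene",[(273.75,191.25),(288.75,213.75),(345,192.5)]),("side",[(288.25,231.5),(320.5,233.25),(281.25,282),(315.75,284)])):
    P=np.array([onz(n,p,.015) for p in l]); print(n,P[:,:2].tolist()); print([np.linalg.norm(P[i]-P[j]) for i in range(len(P)) for j in range(i)])
g={}
for n,b in(("scene",(280,120,310,155)),("side",(290,185,322,205))):
    g[n]=redblob(cv2.imread(f"pics/{n}0.png")[:,:,::-1].copy(),b); print(g[n])
print("grip",tri(g["scene"][0],g["side"][0]))
for n in ("knob",): print("knob",tri((260+262/4,110+128/4),(250+209/4,182+200/4)),tri((260+190/4,110+195/4),(250+209/4,182+200/4)))
E
```

```text
scene [[0.45413776356480934, 0.06962086803935341], [0.5415487375115495, 0.016752319474635846], [0.6455517447666901, 0.18287369175364088]]
[np.float64(0.10215557641978039), np.float64(0.22240844021487458), np.float64(0.19599218312466596)]
side [[0.5465619409402329, 0.022908356535581542], [0.4492607426737263, 0.07397011627565475], [0.6470725885953008, 0.19182568946816192], [0.5525237144694164, 0.24150883985838356]]
[np.float64(0.10988551538692892), np.float64(0.196559038604429), np.float64(0.2302595546756641), np.float64(0.21868176433478836), np.float64(0.1968056534853801), np.float64(0.10680779480529366)]
(array([297.1196, 135.3152]), 92)
(array([305.5786, 195.05  ]), 140)
grip (array([0.523 , 0.0861, 0.2554]), np.float64(0.0024948396988220605))
knob (array([0.5698, 0.1647, 0.1979]), np.float64(0.0003374754368063014)) (array([0.5428, 0.1273, 0.1448]), np.float64(0.015009336819150768))
```

```bash
cat >> h.py <<'E'
np.set_printoptions(precision=4,suppress=True)
O=np.array([.531,.102,0]); Y=1.02
R=np.array([[np.cos(Y),-np.sin(Y),0],[np.sin(Y),np.cos(Y),0],[0,0,1]])
W=lambda p:O+R@np.array(p)
J=lambda p:R.T@(np.array(p)-O)
grip=lambda th:np.array([.1-.195*np.cos(th),0,.095+.195*np.sin(th)])
top=lambda th:W(grip(th)+[0,0,.011])
knob=lambda th:np.array([.1-.1*np.cos(th)+.043*np.sin(th),0,.095+.1*np.sin(th)+.043*np.cos(th)])
DOWN=[np.pi,0,Y-np.pi/2]
def th_of(z): return np.arcsin((z-.106)/.195)
def st(s=""):
    q=bot.get_state(); print(s,"t%.2f"%q["t"],"jig",J(q["position"]),"F",q["contact_force"],"w%.3f gf%.1f"%(q["width"],q["grasp_force"])); return q
E
python3 - <<'E'
from h import *
p=bot.get_state()["position"]
bot.move_linear([p[0],p[1],.40],max_speed=.3)
bot.command_gripper(0)
bot.goto(top(.935)+[0,0,.07],DOWN); st("above")
hit=bot.move_linear(top(.935)-[0,0,.02],max_speed=.04,until_force=1.2); q=st(hit)
th=th_of(q["position"][2]); print("theta",th)
for g in np.linspace(th,.13,8)[1:]:
    hit=bot.move_linear(top(g),max_speed=.08,until_force=7); q=st((round(g,3),hit))
    if hit: break
E
```

```text
above t4.61 jig [-0.0162 -0.0005  0.3329] F [-0.3595  0.1141 -0.6248] w0.007 gf0.0
True t6.18 jig [-0.0161  0.0002  0.2618] F [ 1.2465 -0.0245 -0.7249] w0.007 gf0.0
theta 0.9259817264170143
(np.float64(0.812), False) t6.62 jig [-0.0344  0.      0.2473] F [ 0.6385 -0.6205 -0.3092] w0.004 gf0.0
(np.float64(0.699), False) t7.05 jig [-0.0495  0.0002  0.2311] F [0.182  0.113  0.3901] w0.005 gf0.0
(np.float64(0.585), False) t7.47 jig [-0.0628  0.0002  0.2133] F [ 0.3986 -1.0741  0.1079] w0.004 gf0.0
(np.float64(0.471), False) t7.90 jig [-0.0739  0.0002  0.1943] F [ 1.6337  0.7072 -0.0901] w0.002 gf0.0
(np.float64(0.357), False) t8.32 jig [-0.0827  0.0002  0.1741] F [ 0.1493 -0.2453  0.6766] w0.005 gf0.0
(np.float64(0.244), False) t8.75 jig [-0.0893  0.0002  0.1529] F [-0.1588  0.0107 -0.3483] w0.007 gf0.0
(np.float64(0.13), False) t9.18 jig [-0.0934  0.0001  0.1313] F [-0.7139  0.823  -0.1095] w0.007 gf0.0
```

The force shows no steady push, so that contact was probably a noise trigger. I'll check where the arm is.

Run:
```python
from h import *
a,b=bot.grab_frame("scene"),bot.grab_frame("side")
f=lambda x:cv2.resize(x,None,fx=4,fy=4,interpolation=cv2.INTER_CUBIC)
cv2.imwrite("pics/c2.png",np.hstack([f(a[100:220,250:350]),f(b[170:290,250:350])])[:,:,::-1])
F=np.array([bot.get_state()["contact_force"]]+[(bot.wait(.02),bot.get_state()["contact_force"])[1] for _ in range(9)]); print(F.mean(0),F.std(0))
```

```text
[-0.1927 -0.1792 -0.3044] [0.4737 0.4083 0.5351]
```

View pics/c2.png

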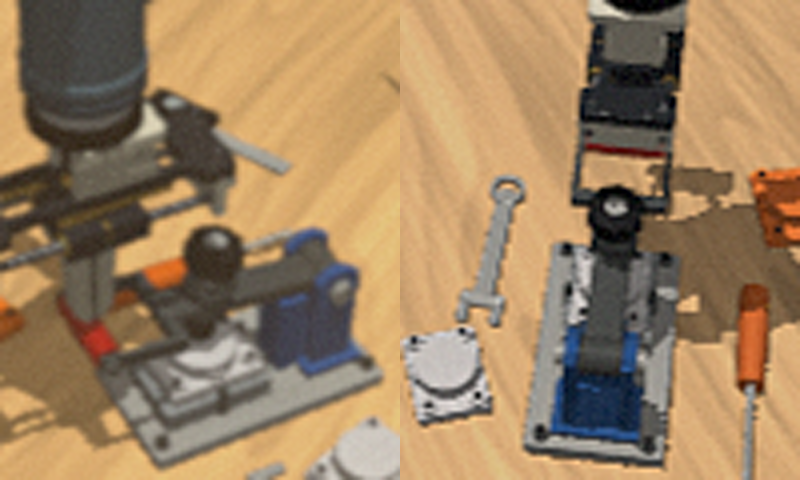

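The arm followed: the fingers sit on the red grip (crop 95,330) and the arm is nearly level. Next I'll do a fine descent with averaged force readings.

```bash
cat >> h.py <<'E'
def fz(n=8):
    l=[]
    for _ in range(n): bot.wait(.01); l.append(bot.get_state())
    return np.mean([x["contact_force"] for x in l],0), np.mean([x["position"] for x in l],0)
def step_down(th0,z_end,stop,dz=.0006,F0=None):
    """push the grip down along its arc in small steps until the mean push reaches stop (N)"""
    F0=fz(25)[0] if F0 is None else F0; log=[]; z=.106+.195*np.sin(th0)
    while z>z_end:
        z-=dz; bot.move_linear(top(th_of(z)),max_speed=.02); F,p=fz()
        log.append((z*1e3,p[2]*1e3,(F-F0)[2],(F-F0)[0],(F-F0)[1]))
        if log[-1][2]>stop: break
    return np.array(log)
E
python3 - <<'E'
from h import *
st("s"); F0=fz(25)[0]; print(F0)
hit=bot.move_linear(top(.085),max_speed=.015,until_force=3); st(hit)
if not hit: print(step_down(.085,.1085,3.2,F0=F0))
st("e")
E
```

```text
s t9.43 jig [-0.0932 -0.0003  0.1317] F [ 0.5116 -0.9055 -0.5243] w0.007 gf0.0
[ 0.1032 -0.1933  0.1374]
False t10.37 jig [-0.0943  0.0002  0.1224] F [ 0.8593  0.0742 -0.2226] w0.008 gf0.0
[[121.955  121.9157   0.1318  -0.2076   0.3883]
 [121.355  121.3452   0.1732  -0.1154   0.1212]
 [120.755  120.7295   0.2328  -0.2056  -0.0112]
 [120.155  120.1135   0.3834  -0.3973   0.1691]
 [119.555  119.517   -0.0168  -0.135    0.061 ]
 [118.955  118.9149   0.18    -0.3019   0.0879]
 [118.355  118.3206   0.2986  -0.093    0.2504]
 [117.755  117.7234   0.3674  -0.38    -0.1524]
 [117.155  117.115    0.0512  -0.4197   0.0226]
 [116.555  116.51     0.0617   0.0245   0.1362]
 [115.955  115.921    0.0968  -0.2548  -0.1179]
 [115.355  115.3222   0.129   -0.0392  -0.0639]
 [114.755  114.7083   0.5927  -0.3517   0.0417]
 [114.155  114.1101   0.5622  -0.3676   0.2942]
 [113.555  113.5276  -0.1091  -0.0152   0.3245]
 [112.955  112.9706   0.9315  -0.3697   0.2332]
 [112.355  112.3976   1.6829  -0.334    0.168 ]
 [111.755  111.8033   2.8449  -0.651    0.205 ]
 [111.155  111.2086   3.5462  -1.1458   0.4053]]
e t16.38 jig [-0.0949 -0.      0.1112] F [-1.3491  0.5824  3.4129] w0.004 gf1.8
```

First touch is at z≈113.1 mm (θ≈0.036), and the grip push is now 3.5 N with the arm still about 0.027 rad above its shoulder. Next is the knob, with a wrist-camera check above it.

```bash
cat >> h.py <<'E'
from scipy.spatial.transform import Rotation as Ro
def kori(th,psi):
    """tool z along the knob axis (down), closing line turned psi from jig y"""
    M=R@Ro.from_euler("y",th).as_matrix()@Ro.from_euler("z",psi).as_matrix()@np.diag([1,-1,-1.])
    return Ro.from_matrix(M).as_euler("xyz")
def kpos(th,back):  # TCP 'back' m along the knob axis from the knob centre
    return W(knob(th)+back*np.array([np.sin(th),0,np.cos(th)]))
E
python3 - <<'E'
from h import *
p=bot.get_state()["position"]; bot.move_linear(p+[0,0,.12],max_speed=.2)
bot.command_gripper(1)
for s in(-1.5,-1,-.5,0,.5,1,1.5,np.pi):
    q=bot.solve_ik(kpos(.033,.08),kori(.033,s)); print(s,q)
bot.goto(kpos(.033,.08),kori(.033,-.5)); q=st()
im=bot.grab_frame("wrist"); np.save("wp.npy",np.r_[q["position"],q["tcp_rot"]]); cv2.imwrite("pics/w1.png",im[:,:,::-1])
c=bot.get_calibration("wrist"); print({k:np.round(v,4).tolist() for k,v in c.items()})
E
```

```text
-1.5 [ 0.0093  0.2602  1.5269 -0.0285  1.3721  2.066 ]
-1 [ 0.0093  0.2602  1.5269 -0.0285  1.3721  1.566 ]
-0.5 [ 0.0093  0.2602  1.5269 -0.0285  1.3721  1.066 ]
0 [ 0.0093  0.2602  1.5269 -0.0285  1.3721  0.566 ]
0.5 [ 0.0093  0.2602  1.5269 -0.0285  1.3721  0.066 ]
1 [ 0.0093  0.2602  1.5269 -0.0285  1.3721 -0.434 ]
1.5 [ 0.0093  0.2602  1.5269 -0.0285  1.3721 -0.934 ]
3.141592653589793 [ 0.0093  0.2602  1.5269 -0.0285  1.3721 -2.5756]
 t19.45 jig [0.0039 0.0001 0.2211] F [ 0.3811 -0.4785  0.569 ] w0.998 gf0.0
{'fx': 292.9363, 'fy': 292.9363, 'cx': 278.6504, 'cy': 210.2807, 'k1': 0.005, 'tool_from_camera': [[-0.0007, -0.9705, -0.2411, 0.0654], [1.0, -0.0006, -0.0002, -0.0013], [0.0001, -0.2411, 0.9705, -0.1661], [0.0, 0.0, 0.0, 1.0]]}
```

View pics/w1.png

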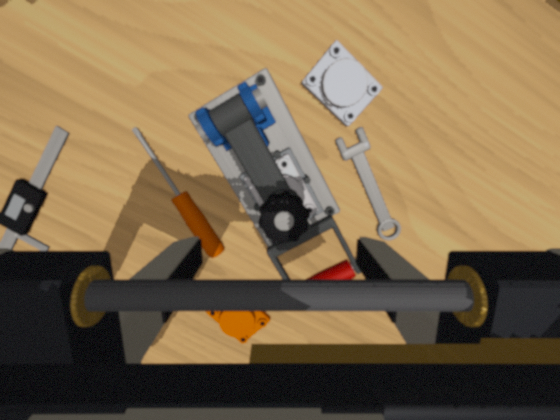

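The knob is seen at (284,219) with its silver cap at about (284,221); the open fingers straddle it.

Run:
```python
from h import *
im=cv2.imread("pics/w1.png"); wp=np.load("wp.npy"); c=bot.get_calibration("wrist")
g=cv2.cvtColor(im,cv2.COLOR_BGR2GRAY)
def blob(m,box):
    x0,y0,x1,y1=box; k=np.zeros_like(m); k[y0:y1,x0:x1]=m[y0:y1,x0:x1]
    n,l,s,ce=cv2.connectedComponentsWithStats(k.astype(np.uint8)); i=1+np.argmax(s[1:,4]); return ce[i],s[i]
cap=blob(g>90,(270,207,298,236)); dark=blob(g<45,(250,190,318,250)); print(cap,dark)
T=np.eye(4); T[:3,:3]=Ro.from_euler("xyz",wp[3:]).as_matrix(); T[:3,3]=wp[:3]; T=T@np.array(c["tool_from_camera"])
for uv in (cap[0],dark[0],dark[1][:2]+dark[1][2:4]/2):
    u=np.array([(uv[0]-c["cx"])/c["fx"],(uv[1]-c["cy"])/c["fy"]]); r=T[:3,:3]@[*u,1]
    for z in (.1525,.142): print(z,J(T[:3,3]+r*(z-T[2,3])/r[2]), "expected",knob(.033))
```

```text
(array([282.7563, 220.8566]), array([274, 212,  18,  19, 279], dtype=int32)) (array([284.863 , 217.7103]), array([ 256,  190,   62,   59, 1985], dtype=int32))
0.1525 [-0.0012 -0.0008  0.1525] expected [0.0015 0.     0.1413]
0.142 [-0.0042  0.0005  0.142 ] expected [0.0015 0.     0.1413]
0.1525 [ 0.0004 -0.0036  0.1525] expected [0.0015 0.     0.1413]
0.142 [-0.0026 -0.0024  0.142 ] expected [0.0015 0.     0.1413]
0.1525 [-0.0018 -0.0044  0.1525] expected [0.0015 0.     0.1413]
0.142 [-0.005  -0.0033  0.142 ] expected [0.0015 0.     0.1413]
```

```bash
sed -i 's/^O=.*/O=np.array([.531,.102,0]); O=O+np.array([np.cos(1.02),np.sin(1.02),0])*-.0015+np.array([-np.sin(1.02),np.cos(1.02),0])*-.0005/' h.py
python3 - <<'E'
from h import *
h=-np.pi/2; th=.033
bot.goto(kpos(th,.05),kori(th,h)); bot.command_gripper(.75)
F0=fz(20)[0]
hit=bot.move_linear(kpos(th,-.019),max_speed=.06,until_force=6); st(("down",hit))
if not hit:
    bot.command_gripper(0,strength=5); F,p=fz(20); st("closed"); print("F jig",R.T@(F-F0))
E
```

```text
Traceback (most recent call last):
  File "h.py", line 19, in <module>
    R=np.array([[np.cos(Y),-np.sin(Y),0],[np.sin(Y),np.cos(Y),0],[0,0,1]])
                        ^
NameError: name 'Y' is not defined
```

```bash
sed -i 's/^R=np/Y=1.02\nR=np/' h.py
python3 - <<'E'
from h import *
h=-np.pi/2; th=.033
bot.goto(kpos(th,.05),kori(th,h)); bot.command_gripper(.75)
F0=fz(20)[0]
hit=bot.move_linear(kpos(th,-.019),max_speed=.06,until_force=6); st(("down",hit))
if not hit:
    bot.command_gripper(0,strength=5); F,p=fz(20); st("closed"); print("F jig",R.T@(F-F0))
E
```

```text
('down', False) t22.57 jig [ 0.0011 -0.0003  0.1227] F [-0.2722  0.103   0.0458] w0.752 gf0.0
closed t23.33 jig [-0.0007 -0.      0.1223] F [-2.5149 -5.352   2.1602] w0.440 gf5.0
F jig [-5.3808 -0.0938  2.3041]
```

The knob lies further in −x, so I'll recentre the tool on it.

Run:
```python
from h import *
F0=np.array([-.1,-.1,0])
th=.033; d=0
for k in range(5):
    d-=.001; bot.move_linear(W(J(kpos(th,-.019))+[d,0,0]),max_speed=.02); F,p=fz(15); f=R.T@F; print(d,f,J(p),bot.get_state()["width"])
    if f[0]>-1: break
```

```text
-0.001 [-4.1623 -0.2735  2.1856] [-0.0006 -0.      0.1223] 0.44219158024250604
-0.002 [0.1944 0.2672 0.8112] [-0.0007 -0.      0.1223] 0.44714211636727585
```

```bash
cat >> h.py <<'E'
def turn(psi0,psi1,th,dx,dy,n=6):
    for s in np.linspace(psi0,psi1,n+1)[1:]:
        bot.goto(W(J(kpos(th,-.019))+[dx,dy,0]),kori(th,s)); F,p=fz(8); q=bot.get_state()
        f=R.T@F; m=q["moment"]; print("psi %.2f q6 %.3f"%(s,q["qpos"][5]),"F",f,"Mz %.3f"%m[2],"p",J(p),"w %.3f"%q["width"])
E
python3 - <<'E'
from h import *
bot.command_gripper(0,strength=20); st("grip"); h=-np.pi/2
turn(h,h+2.1,.033,-.002,0); st("end")
E
```

```text
grip t24.30 jig [-0.0007 -0.      0.1223] F [1.29   2.5256 0.6655] w0.434 gf20.0
psi -1.22 q6 1.786 F [-2.4826 -0.3919  2.1076] Mz 0.119 p [-0.0016 -0.0002  0.1223] w 0.438
psi -0.87 q6 1.435 F [-5.347  -2.0698  2.8913] Mz 0.139 p [-0.0024 -0.0006  0.1224] w 0.437
psi -0.52 q6 1.085 F [-8.1577 -4.2583  1.5762] Mz 0.152 p [-0.0029 -0.0014  0.1224] w 0.439
psi -0.17 q6 0.735 F [-9.2793 -6.4293  0.8551] Mz 0.154 p [-0.0032 -0.0022  0.1224] w 0.434
psi 0.18 q6 0.385 F [-9.4532 -9.0141 -1.1523] Mz 0.163 p [-0.0031 -0.0031  0.1225] w 0.437
psi 0.53 q6 0.035 F [ -8.4385 -11.1572  -2.7877] Mz 0.185 p [-0.0027 -0.0039  0.1226] w 0.435
end t27.25 jig [-0.0027 -0.0039  0.1226] F [  5.0866 -13.424   -3.2638] w0.435 gf20.0
```

Torque was about 0.15 N m throughout, so the knob turned 2.1 rad. Next I'll release and test the push.

Run:
```python
from h import *
bot.command_gripper(.75); p=bot.get_state()["position"]
bot.move_linear(p+[0,0,.07],max_speed=.2); bot.command_gripper(0)
bot.goto(top(.06)+[0,0,.05],DOWN); F0=fz(25)[0]
hit=bot.move_linear(top(.05),max_speed=.08,until_force=4); st(hit)
if not hit: print(step_down(.05,.1055,5.3,dz=.0005,F0=F0)[:,:4])
st("e")
```

```text
False t32.27 jig [-0.0946 -0.0003  0.116 ] F [-0.2452 -0.0166  0.0337] w0.007 gf0.0
[[115.2459 115.6305   0.0755  -0.0211]
 [114.7459 114.7597  -0.0616  -0.2719]
 [114.2459 114.2031  -0.124   -0.2768]
 [113.7459 113.7116   0.0307  -0.1376]
 [113.2459 113.2164   0.0375   0.0295]
 [112.7459 112.7219   0.1448  -0.2911]
 [112.2459 112.2279  -0.3887   0.085 ]
 [111.7459 111.7202   0.1928   0.1586]
 [111.2459 111.2634   0.1125   0.2134]
 [110.7459 110.7587   0.4673   0.1372]
 [110.2459 110.2295   0.4123   0.1216]
 [109.7459 109.7255   0.643    0.1994]
 [109.2459 109.2485   0.7033   0.1507]
 [108.7459 108.7839   1.3122  -0.1509]
 [108.2459 108.2861   2.2289  -0.2241]
 [107.7459 107.8026   3.1378  -0.2618]
 [107.2459 107.2949   3.9322  -0.6008]
 [106.7459 106.7787   4.0345  -0.3015]
 [106.2459 106.2845   4.6071  -0.7452]
 [105.7459 106.0168   6.8986  -1.0855]]
e t38.60 jig [-0.0949 -0.0001  0.106 ] F [-1.026   0.3751  6.8304] w0.005 gf3.5
```

The shoulder was reached at z=106.0 with about 5 N at the grip. First touch was at 109.2, so the foot compression is about 1.64 mm, or about 10 N. I'll retreat and check by a light touch that the arm stays down.

Run:
```python
from h import *
bot.move_linear(top(0)+[0,0,.05],max_speed=.05); bot.wait(.5); F0=fz(25)[0]
bot.move_linear(top(.0225),max_speed=.05,until_force=3); st()
print(step_down(.0225,.1050,2.5,dz=.0007,F0=F0)[:,:4]); st("e")
bot.move_linear(top(0)+[0,0,.10],max_speed=.08); st("up")
b=bot.grab_frame("side"); a=bot.grab_frame("scene")
f=lambda x:cv2.resize(x,None,fx=4,fy=4,interpolation=cv2.INTER_CUBIC)
cv2.imwrite("pics/c3.png",np.hstack([f(a[100:220,250:350]),f(b[170:290,250:350])])[:,:,::-1])
```

```text
t41.52 jig [-0.0948 -0.0003  0.1107] F [-0.2334  0.004   0.0763] w0.005 gf0.0
[[109.6871 109.8701  -0.2107   0.1828]
 [108.9871 108.9638   0.1427   0.2225]
 [108.2871 108.2375  -0.0627   0.0686]
 [107.5871 107.5489  -0.2413   0.1289]
 [106.8871 106.8516  -0.0152  -0.0032]
 [106.1871 106.2497   0.8152   0.3636]
 [105.4871 106.0651   5.5847  -1.1482]]
e t43.74 jig [-0.0949 -0.0002  0.1061] F [-1.4056  0.5272  5.2797] w0.008 gf2.8
up t45.15 jig [-0.0951  0.0003  0.2054] F [-0.7154 -0.8687  0.2655] w0.006 gf0.0
```

View pics/c3.png

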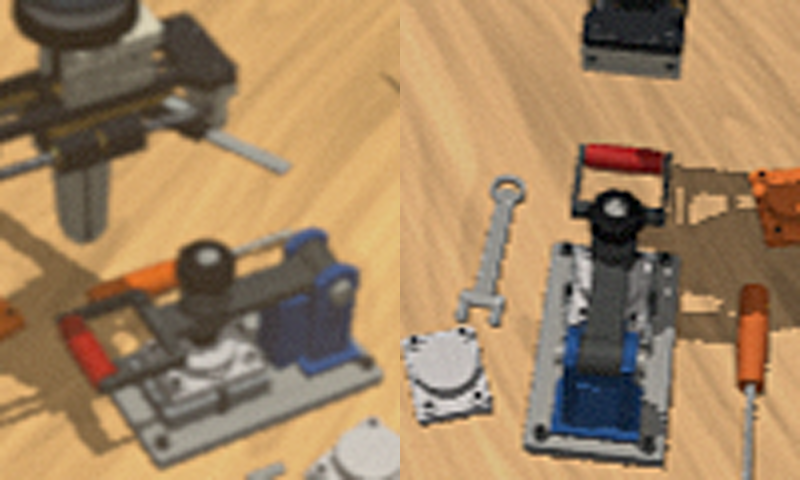

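The arm is level on its shoulder (grip at crop 85,350), stayed at z≈106.2 when left alone, the casting is in its nest and the tools haven't moved. I'm handing it in.

```bash
python3 -c "
from workcell import bot
print(bot.close_job())"
```

```text
the job is handed in; nothing more can be done
None
```

I unscrewed the knob 2.1 rad; the arm now lies fully down on its shoulder, going home with about 5 N at the grip (roughly 10 N at the foot, worked out from its travel), and the job is handed in, with no verdict returned.

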